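# Turn the parts turret to the ball cup

## Task

On the wheel builder's bench stands a small parts turret. Using only closed or outstretched fingertips, gently push one or more of its upright tabs sideways until the cup heaped with bearing balls stands squarely in line with the pointed tongue of the pick-up tray, then take the hand away from everything. Do not pinch or lift anything, do not touch the cups, and leave the turret's foot and the other things on the bench where they are.

Things in the scene. Friction and masses are not known exactly. Their poses are not given: they have to be found in the camera images.
- base: the turret's dark steel foot: a round plate 124 mm across with a central column, 2.5 kg, standing loose on the bench. Origin: centre of its underside on the bench, on the turret's vertical turning axis; z up.
- turret (a joint): turning angle of the deck (aluminium disc, 160 mm across, top 50 mm above the bench, hub at its middle to 60 mm) relative to the foot, rad, growing counterclockwise seen from above. It turns endlessly both ways, has no clicks or end stops, stays where it is left, and needs about 1.2 N of push at a tab.
- tabs: five identical upright aluminium tabs that turn with the deck. Origin: on the turning axis at bench level, z up. Each is a radial blade 8 mm thick, 72 to 115 mm out from the axis, 50 to 85 mm above the bench, overhanging the deck's rim. They stand at 36, 108, 180, 252 and 324 degrees counterclockwise from this body's x axis, midway between the cups.
- cups: five grey cups fixed on the deck, not to be touched. Origin: on the turning axis at bench level, z up. Each is 42 mm across, centred 56 mm from the axis, 50 to 66 mm above the bench. Counterclockwise from x: at 0 degrees the ball cup (heap of 10 mm steel balls, to 75 mm high), 72 washers, 144 one hexagon nut, 216 three short pins, 288 empty.
- ball_cup (a point): centre of the mouth of the cup with the bearing balls, 56 mm from the turning axis, 66 mm above the bench; turns with the deck.
- tray: fixed steel pick-up tray beside the turret, 85 x 100 mm, with a flat pointed tongue 16 mm wide running from it towards the turning axis. Origin: on the turning axis at bench level; x points from there along the tongue to the tray. Tongue's tip 94 mm, tray's centre 195 mm from the axis; nothing higher than 22 mm.
- stop_mark (a point): where the middle of the ball cup's mouth belongs: on the tongue's line, 56 mm from the turning axis, 66 mm above the bench.
- oiler: black oil bottle, 44 mm across, 110 mm high, standing loose beside the turret; origin: centre of its underside. To be left alone.
- grease_tub: white grease tub with black lid, 68 mm across, 55 mm high, standing loose beside the turret; origin: centre of its underside. To be left alone.
- driver: loose screwdriver, 190 mm long, lying along its x axis; origin: underside of its middle. To be left alone.
There are look-alikes about, which are no part of the job. Of the things like the tray, leave any that is brown, purple or red; of the rest the larger one is meant.

How it is judged:
On the way:
1. a tab of the turret is pushed with the fingers while the deck turns (contact force between the fingers and tabs above 0.2 N and (velocity of joint turret above 0.03 rad/s or velocity of joint turret below -0.03 rad/s)), for 0.1 s.
At the end, for the whole second after the job is handed in: The ball cup's centre is within 9 mm (about 9 degrees of turn) of the stop mark on the tongue's line, the deck is at rest, the foot is within 20 mm of where it stood and upright, the oiler, tub and screwdriver are within 15 mm of where they were (horizontal distance between ball_cup and stop_mark below 0.009 m and velocity of joint turret between -0.03 and 0.03 rad/s and distance of base from where it was at the start of the episode below 0.02 m and angle between base's own z axis and vertical below 0.05 rad and distance of each of oiler, grease_tub, driver from where it was at the start of the episode below 0.015 m); the robot touches nothing.
It fails at once if the turret's foot is lifted, tipped or shoved away (height (world z) of base above 0.008 m or angle between base's own z axis and vertical above 0.1 rad or distance of base from where it was at the start of the episode above 0.03 m).
It fails at once if a tab is clamped or rammed with more than 15 N (contact force between the fingers and tabs above 15 N).
It fails at once if the cups are touched with more than 2 N (contact force between any of the fingers, the arm and cups above 2 N).
It fails at once if the oiler, grease tub or screwdriver is moved or lifted (distance of any of oiler, grease_tub, driver from where it was at the start of the episode above 0.025 m).
It also fails if it takes over 42 s, if anything falls off the work surface, if the arm or the gripper's body presses on something with over 40 N, if the wrist force passes 120 N, or if a joint passes its speed limit or range.

## Robot

A 6-joint arm with a two-finger parallel gripper is mounted at the origin on the work surface. World frame = base frame: x ahead of the robot, y to its left, z up, the work surface at z = 0. Lengths are in m, angles in rad, forces in N, time in s.
With the tool pointing down it reaches from about 0.3 to 0.775 m from the base axis. Payload 14.6 kg.
Tool frame: the origin (TCP) lies at the very end of the fingers, on their centre line; the grasp point (between the pads) lies 19 mm behind it (ctrl.pinch_z is the distance from the TCP to the grasp point, in m); z points along the fingers, y is the direction in which the jaws open and shut (so a half turn about z gives the same grasp; the last joint's range is limited). The gripper opens to 85 mm and grips with 20 to 120 N. Pads are 22 mm wide; open, the fingers measure 114 mm over their backs; the gripper's body (76 mm by 85 mm) begins 54 mm behind the grasp point. The pads swing forward as they close: fully open they stand 13 mm farther back than shut.
Start: joints at [1.101, 0.3, 1.521, -0, 1.321, -0.067], TCP at [0.216, 0.506, 0.231] pointing down, gripper open.
Joint ranges: [-3.03, 3.03], [-0.79, 2.21], [0.23, 2.52], [-1.04, 4.18], [0, 3.07], [-2.55, 2.55]. Speed limits (rad/s): [2.22, 2.22, 2.57, 3.14, 3.14, 3.14].

## Interface

Orientations are given as [roll, pitch, yaw] about the fixed x, y, z axes, in that order (R = Rz(yaw) Ry(pitch) Rx(roll)).
In Python, from bench import ctrl, eyes, job gives the robot as it stands.
- The arm moves only by the shell command python3 -m crank 'ROWS' [OPENING]. ROWS is JSON, a list of rows, each a list of 4 numbers: the shift along the world's x, y, z in cm, then the turn about the world's z in degrees. In form: [[x, y, z, roll], ...]. A call has 1 to 5 rows; each row is the pose to reach, as a shift and turn from the pose commanded when the call began; what a row does not reach only later rows make up. A row lasts 1/8 s, in which the tool goes at most 62.5 mm and 10.7 degrees, less where a joint would pass 70% of its speed; a pose out of reach is approached as far as the arm can. A call with a gripper value outside its range is refused whole. OPENING is the gripper's target within -1 to 1 (fully open at 1, half-way at 0, shut at -1), set as the call begins (- or left out, the last holds). The fingers move at their own pace and stop on an object; the grip force is fixed at half the most. Time passes only in rows, so rows that repeat a pose let the fingers close. It gives the time, the measured TCP pose, the force and the opening at its end, in the units of the state.
- ctrl.get_obs(): the state, without advancing time (a new reading comes with each control period).
- eyes.grab_frame(name): name is "scene" or "side" or "wrist"; returns a dict with "pixels" (384x512x3 uint8, red, green, blue), "intrinsics" (3x3 intrinsics, pixels), "cam_to_world" (4x4, takes a point from camera to world coordinates); the wrist camera has in their place "T_tool_cam" (4x4, takes a point from camera to tool coordinates, whose origin is the TCP and whose axes are the flange's). Camera axes: x right, y up, looking along -z (the intrinsics and any distortion apply to the point x, -y, -z); pixel columns grow to the right and rows downward; lengths in m; the calibration is good to about 2 mm. The wrist camera is an equidistant fisheye: a pixel r from the principal point sees the ray r / f radians off the axis. A picture is of the moment at which its call begins: read the wrist's pose just before it. There is no depth.
- job.finish_job(): hands the job in, once; it reports no verdict.
The state is a dict: "clock": time; "joints": joint angles; "dq": joint speeds; "joint_torque": joint torques, N m; "ee_pos": TCP position; "eef_rot": TCP orientation; "ft_force": force on the tool from outside, world axes, zero at the start; "wrist_torque": the same for the moment, N m; "width": finger opening in m.
Only numpy, scipy, OpenCV 4.12 (cv2) and the standard library are available. Lean on these libraries where they do the work, as an engineer would, in place of code of your own. Each camera call takes 0.05 s, during which the arm holds its last target. There are 200 camera calls.

## Working session

There is one attempt and no reset: what is moved stays moved. The work goes in short steps, Python scripts to look and compute and a shell command to move; the robot and the scene stay as the last step left them, time stands still between calls to the robot, and variables do not carry over. Pictures are saved under pics/ and viewed, about 8 in all and at most 12, crops included, and the job is handed in when it is done.

```bash
mkdir -p pics && ls && cat > h.py <<'E'
import numpy as np, cv2
from bench import ctrl, eyes, job
def save(n,f):
    d=eyes.grab_frame(n); cv2.imwrite(f'pics/{f}.png',d['pixels'][:,:,::-1])
    if 'cam_to_world' in d: np.savez(f'pics/{f}.npz',K=d['intrinsics'],T=d['cam_to_world'])
    return d
def ray(f,u,v,z):
    c=np.load(f'pics/{f}.npz');K,T=c['K'],c['T']
    p=np.linalg.inv(K)@[u,v,1]; r=T[:3,:3]@[p[0],-p[1],-p[2]]; o=T[:3,3]
    return o+r*(z-o[2])/r[2]
def proj(f,P):
    c=np.load(f'pics/{f}.npz');K,T=c['K'],c['T']
    q=T[:3,:3].T@(np.asarray(P)-T[:3,3]); q=K@[q[0],-q[1],-q[2]]; return q[:2]/q[2]
E
python3 - <<'E'
from h import *
for n in('scene','side'):
    d=save(n,n+'0'); print(n,d['intrinsics'],d['cam_to_world'],{k for k in d})
a=cv2.imread('pics/scene0.png');cv2.imwrite('pics/scene0b.png',cv2.resize(a,(800,600)))
a=cv2.imread('pics/side0.png');cv2.imwrite('pics/side0b.png',cv2.resize(a,(800,600)))
print(ctrl.get_obs())
E
```

```text
pics
scene [[415.1420821    0.         259.09094763]
 [  0.         415.1420821  188.5000762 ]
 [  0.           0.           1.        ]] [[ 0.79178531 -0.4961781   0.35620686  1.08805525]
 [ 0.6107861   0.64704868 -0.45636427 -0.54861367]
 [-0.00404522  0.57890872  0.81538232  1.01500747]
 [ 0.          0.          0.          1.        ]] {'pixels', 'cam_to_world', 'intrinsics'}
side [[445.58656573   0.         265.25633412]
 [  0.         445.58656573 189.71825659]
 [  0.           0.           1.        ]] [[ 0.96651281  0.12713835 -0.2229099   0.46746224]
 [-0.25541135  0.56074496 -0.7876104  -0.91055563]
 [ 0.02486011  0.81816926  0.57443976  0.69342313]
 [ 0.          0.          0.          1.        ]] {'pixels', 'cam_to_world', 'intrinsics'}
{'clock': 0.1, 'joints': array([ 1.10140471e+00,  3.00414864e-01,  1.52149674e+00,  4.25110953e-05,
        1.32069295e+00, -6.65656072e-02]), 'dq': array([ 0.0009791 ,  0.00028899, -0.00042767,  0.00021005, -0.00162976,
       -0.00092409]), 'joint_torque': array([ 1.04429160e-03, -5.44379926e+01, -3.62366188e+01, -5.53408165e-05,
        3.03429937e-03, -3.78840085e-06]), 'ee_pos': array([0.21549702, 0.50580938, 0.23078784]), 'eef_rot': array([-3.14058573e+00, -1.08395092e-04,  2.73875604e+00]), 'ft_force': array([-0.34396497, -0.64876524, -0.61879126]), 'wrist_torque': array([-0.01377613, -0.01034041,  0.04503354]), 'width': 0.08532744564803944}
```

View pics/scene0b.png

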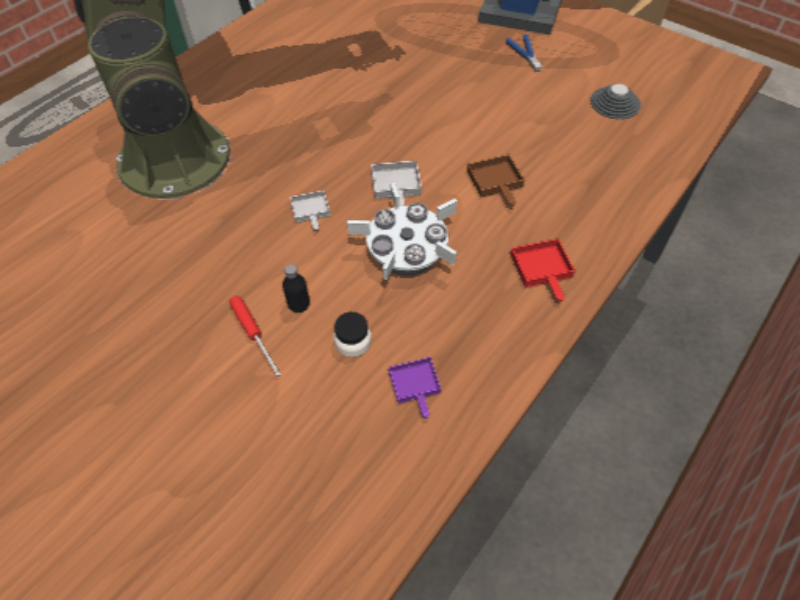

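View pics/side0b.png

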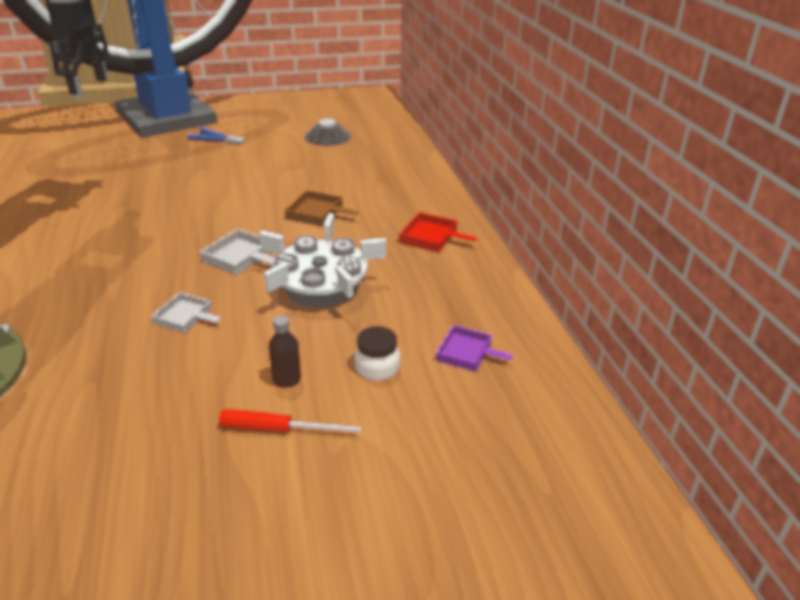

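The scene view shows the turret at about (407,235) in the 800-px picture, and the larger grey tray at (396,180) with its tongue pointing at the turret. The empty cup looks to be at (382,244), which would put the ball cup at (415,253). I'll zoom in to check and measure.

```bash
python3 - <<'E'
from h import *
a=cv2.imread('pics/scene0.png')[90:190,200:310];cv2.imwrite('pics/c1.png',cv2.resize(a,None,fx=6,fy=6,interpolation=cv2.INTER_CUBIC))
s=.64
def R(u,v,z): return ray('scene0',u*s,v*s,z)
c=R(407,234,.06); print('hub',c)
cs=ray('side0',319*s,262*s,.06);print('hub side',cs)
for n,(u,v,z) in dict(tongue=(397,195,.01),traymid=(396,181,.01),ballcup=(415,253,.066),empty=(382,244,.066),wash=(436,233,.066),pins=(385,217,.066),nut=(417,211,.066),t1=(348,228,.075),t2=(387,272,.07),t3=(455,257,.07),t4=(456,205,.08),oil=(295,272,.11),tub=(351,325,.055),drvtip=(277,373,.005),drvh=(237,300,.02),smalltray=(310,206,.01)).items():
    p=R(u,v,z);d=p-c;print(n,p.round(3),'r',np.hypot(*d[:2]).round(3),'ang',np.degrees(np.arctan2(d[1],d[0])).round(1))
E
```

```text
hub [0.5865024  0.10211476 0.06      ]
hub side [0.58141514 0.09178559 0.06      ]
tongue [0.477 0.21  0.01 ] r 0.154 ang 135.5
traymid [0.449 0.241 0.01 ] r 0.196 ang 134.6
ballcup [0.63  0.07  0.066] r 0.054 ang -36.4
empty [0.567 0.049 0.066] r 0.056 ang -110.1
wash [0.632 0.134 0.066] r 0.056 ang 34.7
pins [0.529 0.107 0.066] r 0.058 ang 175.6
nut [0.569 0.157 0.066] r 0.058 ang 107.6
t1 [0.495 0.035 0.075] r 0.113 ang -143.7
t2 [0.618 0.001 0.07 ] r 0.106 ang -72.6
t3 [0.697 0.105 0.07 ] r 0.111 ang 1.5
t4 [0.628 0.206 0.08 ] r 0.112 ang 68.3
oil [ 0.51  -0.121  0.11 ] r 0.236 ang -108.9
tub [ 0.634 -0.121  0.055] r 0.228 ang -78.0
drvtip [ 0.572 -0.254  0.005] r 0.357 ang -92.4
drvh [ 0.412 -0.193  0.02 ] r 0.343 ang -120.7
smalltray [0.351 0.073 0.01 ] r 0.237 ang -173.1
```

View pics/c1.png

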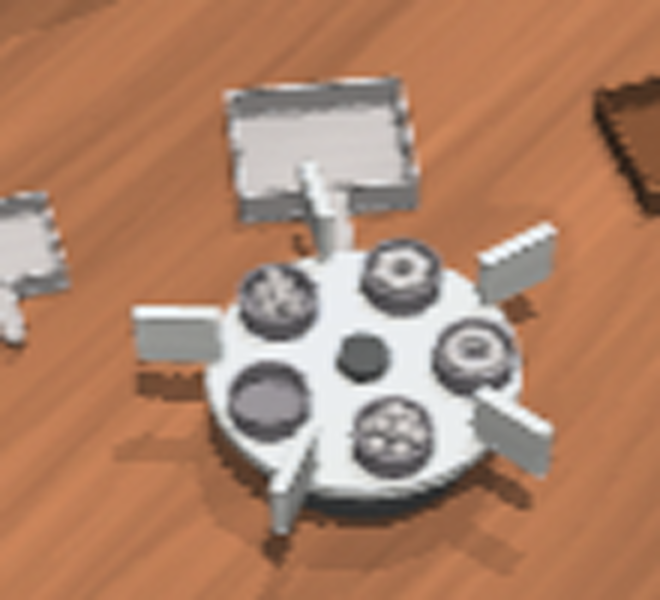

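The zoom settles it: the balls are at crop (393,437) and the empty cup is at (270,400), which agrees with the given cup order. The centroid of the cups puts the axis at (0.586, 0.103). The ball cup is at about −37° and the tongue at about 135°, so the deck needs about +172°.

I'll go in with closed fingers at 45° and radius 0.105, then follow the circle, pushing the 68° tab counterclockwise.

```bash
python3 -m crank '[[5,-4,0,0],[10,-8,0,0],[15,-11.5,0,0],[20,-15,0,0],[25,-18.5,0,0]]' -1 && python3 -m crank '[[5,-4,0,0],[10,-7.5,0,0],[15,-11,0,0],[19.5,-14.4,0,0],[19.5,-14.4,-3,0]]' && python3 -m crank '[[0,0,0,0],[0,0,0,0]]' && python3 - <<'E'
from h import *
o=ctrl.get_obs();print(o['ee_pos'],o['ft_force'],o['width'])
save('scene','s1');save('side','d1')
a=cv2.imread('pics/scene'[:5]+'s1.png')
a=cv2.imread('pics/s1.png')[60:200,180:330];b=cv2.imread('pics/d1.png')[100:240,110:260]
cv2.imwrite('pics/m1.png',cv2.resize(np.hstack([a,b]),(800,373)))
E
```

```text
clock: 0.72
ee_pos: [0.467, 0.3194, 0.2311]
eef_rot: [-3.141, -0.0, 2.739]
ft_force: [-0.2, 0.6, 0.1]
width: -0.0003
clock: 1.35
ee_pos: [0.6634, 0.174, 0.2016]
eef_rot: [3.14, 0.003, 2.735]
ft_force: [-0.1, 1.2, -0.4]
width: 0.0003
clock: 1.6
ee_pos: [0.6605, 0.1775, 0.2024]
eef_rot: [3.141, 0.001, 2.74]
ft_force: [-0.1, -0.3, -0.8]
width: -0.0002
[0.66048345 0.17753603 0.20237446] [-0.06349369 -0.31312168 -0.84601471] -0.00020047473555534118
```

View pics/m1.png

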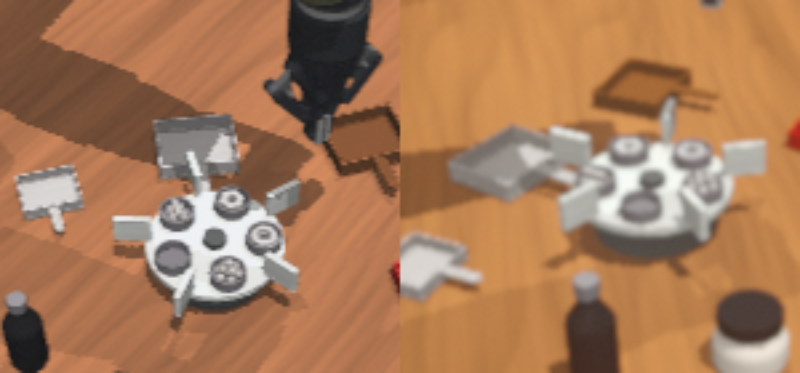

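The hand hovers as planned and both sides of its tip are clear. Next I'll compute the arc offsets, then descend.

```bash
python3 -m crank '[[0,0,-5,0],[0,0,-10,0],[0,0,-12.5,0],[0,0,-14,0],[0,0,-14,0]]' && python3 - <<'E'
from h import *
for a in range(45,240,5):
    t=np.radians(a);print(a,((.586+.105*np.cos(t)-.6605)*100).round(1),((.103+.105*np.sin(t)-.1768)*100).round(1),end=' | ')
E
```

```text
clock: 2.33
ee_pos: [0.6606, 0.1772, 0.0615]
eef_rot: [-3.142, -0.0, 2.739]
ft_force: [0.1, -0.6, 0.5]
width: -0.0
45 -0.0 0.0 | 50 -0.7 0.7 | 55 -1.4 1.2 | 60 -2.2 1.7 | 65 -3.0 2.1 | 70 -3.9 2.5 | 75 -4.7 2.8 | 80 -5.6 3.0 | 85 -6.5 3.1 | 90 -7.5 3.1 | 95 -8.4 3.1 | 100 -9.3 3.0 | 105 -10.2 2.8 | 110 -11.0 2.5 | 115 -11.9 2.1 | 120 -12.7 1.7 | 125 -13.5 1.2 | 130 -14.2 0.7 | 135 -14.9 0.0 | 140 -15.5 -0.6 | 145 -16.1 -1.4 | 150 -16.5 -2.1 | 155 -17.0 -2.9 | 160 -17.3 -3.8 | 165 -17.6 -4.7 | 170 -17.8 -5.6 | 175 -17.9 -6.5 | 180 -18.0 -7.4 | 185 -17.9 -8.3 | 190 -17.8 -9.2 | 195 -17.6 -10.1 | 200 -17.3 -11.0 | 205 -17.0 -11.8 | 210 -16.5 -12.6 | 215 -16.1 -13.4 | 220 -15.5 -14.1 | 225 -14.9 -14.8 | 230 -14.2 -15.4 | 235 -13.5 -16.0 |
```

```bash
python3 -m crank '[[-0.7,0.7,0,0],[-1.1,1.0,0,0],[-1.4,1.2,0,0],[-1.8,1.5,0,0],[-2.2,1.7,0,0]]'; python3 -m crank '[[-0.8,0.4,0,0],[-1.7,0.8,0,0],[-2.5,1.1,0,0],[-3.4,1.3,0,0],[-4.3,1.4,0,0]]'
```

```text
clock: 2.95
ee_pos: [0.6383, 0.1942, 0.0614]
eef_rot: [3.142, 0.0, 2.739]
ft_force: [-0.0, 0.8, -0.7]
width: 0.0003
clock: 3.58
ee_pos: [0.595, 0.2081, 0.0614]
eef_rot: [3.141, 0.0, 2.739]
ft_force: [1.1, -0.2, 0.6]
width: -0.0005
```

```bash
python3 -m crank '[[-1,0,0,0],[-1.9,0,0,0],[-2.8,-0.1,0,0],[-3.7,-0.3,0,0],[-4.5,-0.6,0,0]]'; python3 -m crank '[[-0.9,-0.4,0,0],[-1.7,-0.8,0,0],[-2.5,-1.3,0,0],[-3.2,-1.8,0,0],[-3.9,-2.5,0,0]]'; python3 - <<'E'
from h import *
save('scene','s2');save('side','d2')
a=cv2.imread('pics/s2.png')[60:200,180:330];b=cv2.imread('pics/d2.png')[100:240,110:260]
cv2.imwrite('pics/m2.png',cv2.resize(np.hstack([a,b]),(800,373)))
E
```

```text
clock: 4.2
ee_pos: [0.55, 0.2018, 0.0613]
eef_rot: [3.141, 0.0, 2.739]
ft_force: [2.1, 0.8, -0.4]
width: -0.0002
clock: 4.82
ee_pos: [0.5111, 0.1766, 0.0613]
eef_rot: [3.142, 0.0, 2.739]
ft_force: [2.4, -0.2, 0.3]
width: 0.0001
```

View pics/m2.png

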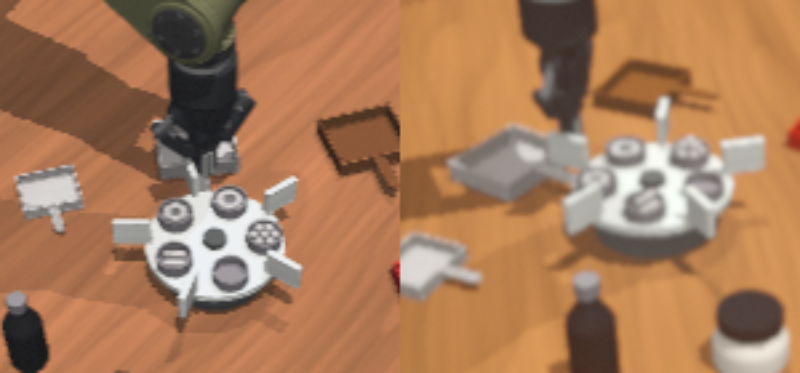

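The ball cup has turned by 72°, the foot hasn't moved, and the forces are low. I'll carry on around the arc.

```bash
python3 -m crank '[[-0.6,-0.6,0,0],[-1.2,-1.4,0,0],[-1.6,-2.1,0,0],[-2.1,-2.9,0,0],[-2.4,-3.8,0,0]]'; python3 -m crank '[[-0.3,-0.9,0,0],[-0.5,-1.8,0,0],[-0.6,-2.7,0,0],[-0.7,-3.6,0,0],[-0.6,-4.5,0,0]]';  python3 -m crank '[[0.1,-0.9,0,0],[0.3,-1.8,0,0],[0.6,-2.7,0,0],[0.9,-3.5,0,0],[1.4,-4.3,0,0]]'; python3 -m crank '[[0.4,-0.8,0,0],[1.0,-1.5,0,0],[1.6,-2.2,0,0],[1.6,-2.2,0,0]]'; python3 - <<'E'
from h import *
save('scene','s3');save('side','d3')
a=cv2.imread('pics/s3.png')[60:200,180:330];b=cv2.imread('pics/d3.png')[100:240,110:260]
cv2.imwrite('pics/m3.png',cv2.resize(np.hstack([a,b]),(800,373)))
E
```

```text
clock: 5.55
ee_pos: [0.4873, 0.1384, 0.0613]
eef_rot: [3.142, 0.0, 2.739]
ft_force: [0.2, 1.6, -0.7]
width: -0.0
clock: 6.18
ee_pos: [0.4815, 0.0934, 0.0613]
eef_rot: [-3.142, -0.0, 2.739]
ft_force: [1.5, 1.4, -0.8]
width: -0.0
clock: 6.8
ee_pos: [0.4958, 0.0505, 0.0612]
eef_rot: [-3.142, -0.0, 2.739]
ft_force: [-0.7, 1.5, 0.1]
width: -0.0002
clock: 7.3
ee_pos: [0.512, 0.0284, 0.0612]
eef_rot: [-3.141, 0.0, 2.738]
ft_force: [0.0, -0.1, -0.1]
width: -0.0003
```

View pics/m3.png

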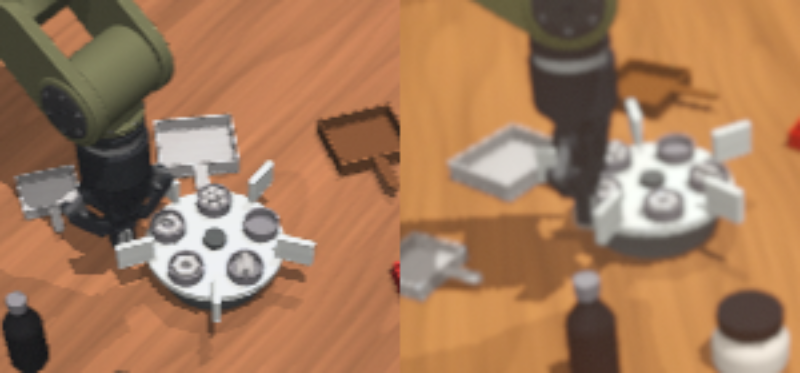

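```bash
python3 - <<'E'
from h import *
c=np.array([.586,.103]); k=800/300
f=lambda u,v,z: ray('s3',180+u/k,60+v/k,z)[:2]
C=np.array([f(*p,.066) for p in [(213,199),(168,226),(185,267),(245,267),(262,222)]])
print('centroid',C.mean(0)); c=C.mean(0)
d=C-c; a=np.degrees(np.arctan2(d[:,1],d[:,0]))-72*np.arange(5); print('ball angs',(a%360).round(1),np.hypot(*d.T).round(3))
# tray region: grey bright mask at low height
im=cv2.imread('pics/scene0.png');
P=[ray('scene0',*q,.0)[:2] for q in [(200+232/6,90+215/6)]]
for q,z in [((203,180),.012),((201,173),.012),((196,147),.004),((237,170),.0),((161,174),.0),((154,118),.022),((235,117),.022)]:
    p=f(*q,z);e=p-c;print(q,p.round(3),np.degrees(np.arctan2(e[1],e[0])).round(1),np.hypot(*e).round(3))
E
python3 - <<'E'
import cv2
a=cv2.imread('pics/s3.png')[95:180,215:305];cv2.imwrite('pics/c3.png',cv2.resize(a,None,fx=7,fy=7,interpolation=cv2.INTER_CUBIC))
E
```

```text
centroid [0.58635053 0.10231913]
ball angs [129.4 130.1 127.8 127.9 130.3] [0.056 0.055 0.056 0.057 0.058]
(203, 180) [0.491 0.203] 133.5 0.139
(201, 173) [0.482 0.211] 134.0 0.151
(196, 147) [0.444 0.249] 134.2 0.205
(237, 170) [0.507 0.252] 117.9 0.169
(161, 174) [0.435 0.188] 150.5 0.173
(154, 118) [0.38  0.243] 145.7 0.25
(235, 117) [0.461 0.308] 121.3 0.241
```

View pics/c3.png

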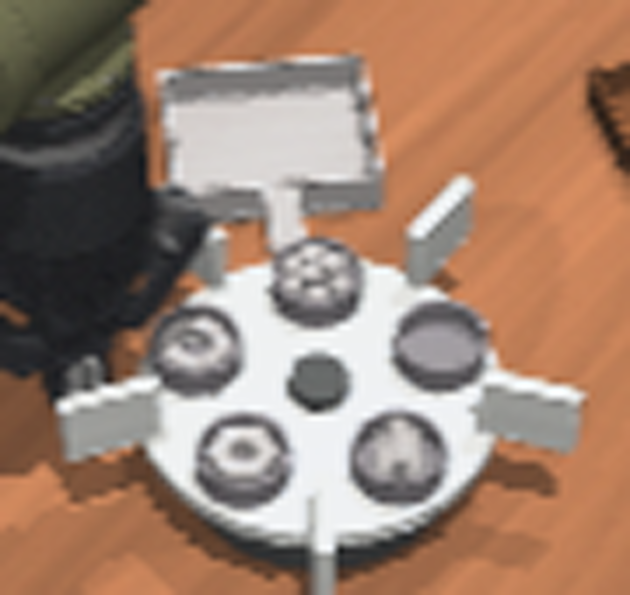

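The ball cup is at about 129° and the tongue at about 134°, so 5° is left. I'll nudge slowly.

```bash
python3 -m crank '[[0.2,-0.2,0,0],[0.4,-0.4,0,0],[0.6,-0.5,0,0],[0.8,-0.7,0,0],[0.9,-0.8,0,0]]'; python3 -m crank '[[0,0,0,0]]'; python3 - <<'E'
from h import *
save('scene','s4')
a=cv2.imread('pics/s4.png')[95:180,215:305];cv2.imwrite('pics/c4.png',cv2.resize(a,None,fx=7,fy=7,interpolation=cv2.INTER_CUBIC))
E
```

```text
clock: 8.02
ee_pos: [0.5207, 0.0209, 0.0613]
eef_rot: [3.142, 0.0, 2.739]
ft_force: [-1.0, 1.5, -0.7]
width: -0.0002
clock: 8.15
ee_pos: [0.5207, 0.0208, 0.0613]
eef_rot: [-3.142, 0.0, 2.739]
ft_force: [-0.2, -0.2, 0.1]
width: -0.0001
```

View pics/c4.png

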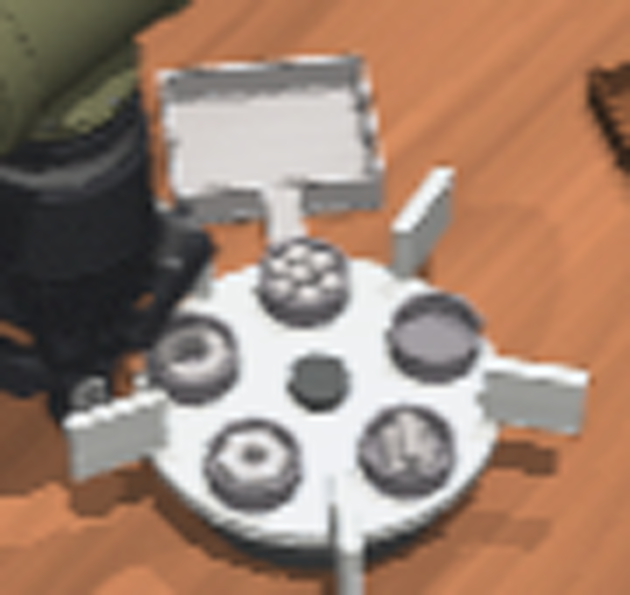

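```bash
python3 - <<'E'
from h import *
for n,px in (('s3',[(317,281),(195,347),(244,457),(398,455),(440,342)]),('s4',[(303,281),(192,355),(253,462),(407,448),(433,335)])):
    C=np.array([ray(n,215+u/7,95+v/7,.066)[:2] for u,v in px]);c=C.mean(0);d=C-c
    a=np.degrees(np.arctan2(d[:,1],d[:,0]))-72*np.arange(5);print(c.round(4),(a%360).round(1),(a%360).mean().round(1))
# tongue: left/right edges at z~? near tip and root
for z in(.004,.012,.02):
  for q in[(290,235),(284,205),(282,190)]:
    e=ray('s4',215+q[0]/7,95+q[1]/7,z)[:2]-c;print(z,q,np.degrees(np.arctan2(e[1],e[0])).round(1),np.hypot(*e).round(3))
E
python3 -m crank '[[-0.6,0.6,0,0],[-1.2,1.2,0,0],[-1.2,1.2,4,0],[-1.2,1.2,9,0],[-3,3,14,0]]'; python3 -m crank '[[-3,5,2,0],[-6,10,4,0],[-8,15,4,0],[-10,20,4,0],[-10,20,4,0]]'
python3 - <<'E'
from h import *
print(ctrl.get_obs()['ft_force'])
save('scene','s5');d=save('side','d5')
a=cv2.imread('pics/s5.png')[85:175,205:305];b=cv2.imread('pics/d5.png')[125:215,125:245]
cv2.imwrite('pics/m5.png',np.hstack([cv2.resize(a,(400,360)),cv2.resize(b,(400,360))]))
for n0,n1 in(('scene0','s5'),('side0','d5')):
    A=cv2.imread(f'pics/{n0}.png');B=cv2.imread(f'pics/{n1}.png')
    x=cv2.absdiff(A,B).max(2)
    for nm,P in dict(oil=(.51,-.121,.05),tub=(.634,-.121,.03),drv=(.49,-.22,.01)).items():
        u,v=proj(n0,P).astype(int);w=x[v-22:v+22,u-22:u+22];print(n1,nm,(w>50).sum())
E
```

```text
[0.587  0.1018] [128.4 128.8 128.7 128.5 129.3] 128.7
[0.5865 0.1016] [134.3 133.6 134.1 134.4 134. ] 134.1
0.004 (290, 235) 132.9 0.142
0.004 (284, 205) 133.3 0.162
0.004 (282, 190) 133.3 0.172
0.012 (290, 235) 133.1 0.134
0.012 (284, 205) 133.5 0.154
0.012 (282, 190) 133.5 0.164
0.02 (290, 235) 133.4 0.127
0.02 (284, 205) 133.8 0.146
0.02 (282, 190) 133.8 0.156
clock: 8.82
ee_pos: [0.4903, 0.051, 0.2027]
eef_rot: [-3.142, 0.0, 2.738]
ft_force: [-0.6, -0.2, 1.3]
width: -0.0004
clock: 9.45
ee_pos: [0.3887, 0.2535, 0.2413]
eef_rot: [3.141, -0.0, 2.743]
ft_force: [-0.8, -0.3, -0.4]
width: 0.0003
[-0.79348363 -0.31007235 -0.3756615 ]
s5 oil 0
s5 tub 0
s5 drv 0
d5 oil 1
d5 tub 0
d5 drv 0
```

View pics/m5.png

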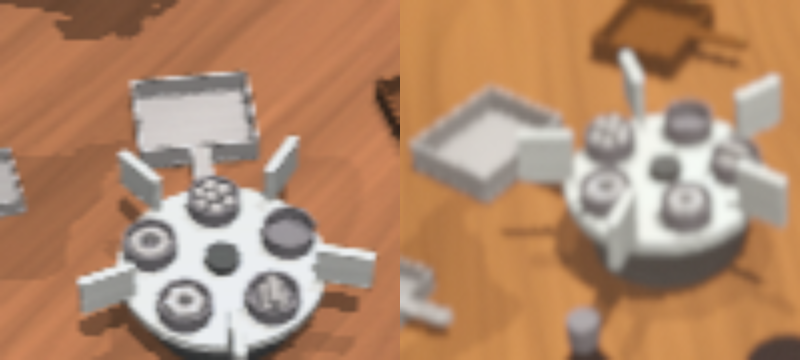

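The ball cup is at 134.1° and the tongue at about 133.5°, which is well inside 9°. The hand is clear at z = 0.24 and the other things haven't moved, so I'm handing in.

```bash
python3 -c "
from h import *
print(job.finish_job())"
```

```text
the job is handed in; nothing more can be done
None
```

I turned the turret about 171° counterclockwise by pushing one tab around with closed fingertips, then backed the hand off, and handed the job in at about 9.5 s. The hand-in gave no verdict.

- **Alignment:** after the last push, and before I pulled the hand back, the ball cup's bearing measured 134.1° against about 133–134° for the tongue. That is an error of about 1°, or 1 mm, where about 9° is allowed. I checked the view after pulling back only by eye; the ball cup still stood on the tongue's line.
- **Forces:** sampled wrist force readings during the push stayed at about 2.4 N or less.
- **Foot:** the turret's measured centre stayed within about 2 mm of where it started.
- **Other things:** the before-and-after pictures show no change at the oiler, tub or screwdriver.
- **Hand:** it ended clear of everything at z = 0.24.

One check disagreed: the first estimate of the turning axis from the blurrier side view was about 1 cm off the scene view. I used the scene view, and the measured radii of the five cups (55–58 mm against 56 mm) confirmed it.

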